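# Stand the fallen chopping board back against the window ledge

### The arm

A 6-joint arm with a two-finger parallel gripper is mounted at the origin on the work surface. World frame = base frame: x ahead of the robot, y to its left, z up, the work surface at z = 0. Lengths are in m, angles in rad, forces in N, time in s.
With the tool pointing down it reaches from about 0.225 to 0.725 m from the base axis. Payload 3.1 kg.
Tool frame: the origin (TCP) lies midway between the tips of the shut fingers; the grasp point (between the pads) lies 19 mm behind it; z points along the fingers, y is the line along which they close (so a half turn about z gives the same grasp; the last joint's range is limited). The gripper opens to 85 mm and grips with 20 to 120 N. Pads are 22 mm wide; open, the fingers measure 114 mm over their backs; the gripper's body (76 mm by 85 mm) begins 54 mm behind the grasp point. The pads swing forward as they close: fully open they stand 13 mm farther back than shut.
Start: joints at [-1.428, 0.048, 0.099, 1.622, 0, 1.443], TCP at [0.14, -0.506, 0.231] pointing down, gripper open.
Joint ranges: [-2.91, 2.91], [-0.99, 1.94], [-1.21, 1.42], [-2.12, 2.29], [-1.49, 1.47], [-3.14, 3.14]. Speed limits (rad/s): [2.79, 2.79, 3.14, 3.14, 3.14, 3.14].

### API

Orientations are given as a 3x3 rotation matrix whose columns are the frame's x, y, z axes.
In Python, from rig import bot, vision gives the robot as it stands.
- The arm moves only by the shell command python3 -m crank 'ROWS'. ROWS is JSON, a list of rows, each an object of numbers: "grip": the opening, from 0 (shut) to 1 (fully open); "x", "y", "z": the shift along the tool's x, y, z scaled (see below); "ax", "ay", "az": the turn, a rotation vector about the tool's x, y, z scaled (see below). In form: [{"grip": .., "x": .., "y": .., "z": .., "ax": .., "ay": .., "az": ..}, ...]. A call has 1 to 20 rows; each row is the pose to reach, as a shift and turn from the pose commanded when the call began, along the tool's axes at that moment; what a row does not reach only later rows make up. The controller multiplies each number of a shift by 500 mm and each number of a turn by 90 degrees. A row lasts 1/10 s, in which the tool goes at most 50 mm and 8.59 degrees, less where a joint would pass 70% of its speed; a pose out of reach is approached as far as the arm can. A call with a number of a shift or a turn outside -1 to 1 is refused whole. A call with a gripper value outside its range is refused whole. The fingers move at their own pace and stop on an object; the grip force is fixed at half the most. Time passes only in rows, so rows that repeat a pose let the fingers close. It gives the time, the measured TCP pose, the force, the opening and the grip force at its end, in the units of the state.
- bot.observe(): the state, without advancing time (a new reading comes with each control period).
- vision.snapshot(name): name is "scene" or "side" or "wrist"; returns a dict with "img" (384x512x3 uint8, blue, green, red), "camera_matrix" (3x3 intrinsics, pixels), "extrinsics" (4x4, takes a point from camera to world coordinates); the wrist camera has in their place "T_tool_cam" (4x4, takes a point from camera to tool coordinates, whose origin is the TCP and whose axes are the flange's). Camera axes: x right, y up, looking along -z (the intrinsics and any distortion apply to the point x, -y, -z); pixel columns grow to the right and rows downward; lengths in m; the calibration is good to about 2 mm. A picture is of the moment at which its call begins: read the wrist's pose just before it. There is no depth.
- bot.hand_in(): hands the job in; it is judged then, once.
The state is a dict: "clock": time; "qpos": joint angles; "qvel": joint speeds; "tau": joint torques, N m; "position": TCP position; "ee_rot": TCP orientation; "ft_force": force on the tool from outside, world axes, zero at the start; "moment": the same for the moment, N m; "grip_width": finger opening in m; "grasp_force": force on a finger pad.
Only numpy, scipy, OpenCV 4.12 (cv2) and the standard library are available. Lean on these libraries where they do the work, as an engineer would, in place of code of your own. Each camera call takes 0.05 s, during which the arm holds its last target. There are 200 camera calls.

### The job

The wooden chopping board beneath the window has slumped forward onto the rim of the aluminium pot. With the fingertips alone, never gripping or lifting it, gently push its upper edge away from the pot and tip it back over its lower edge until it leans square against the tiled window ledge behind it, its foot still about where it stands now. Leave the pot and everything else on the counter as they are, and take the hand away.

Things in the scene. Friction and masses are not known exactly. Their poses are not given: they have to be found in the camera images.
- board: Loose bamboo chopping board, 200 wide x 300 high x 16 mm thick, 0.6 kg, 80 x 22 mm hand slot near its +y edge, standing on its short edge on the counter. Origin: middle of the lower edge, mid-thickness. z up the board, y along that edge, x through it towards the ledge. At the start it leans 19 degrees towards the robot, parallel to the ledge, its near face on the pot's rim.
- board_top (a point): Middle of the board's upper edge, mid-thickness, 300 mm up its z; at the start 285 mm above the counter and 98 mm nearer the robot than the foot. Pushed near here with 1 to 3 N, the board tips about its lower edge without sliding; upright, the edge is 300 mm high; from about 3 degrees past upright it falls the rest of the way onto the ledge by itself.
- board_foot (a point): Middle of the board's lower edge (mid-thickness), the same point as the board's origin.
- ledge: Fixed window ledge behind the board: upright tiled face 160 mm high, 960 long, a sill 150 deep on top, a rail at the sill's back (top at 200 mm), a small potted herb near the +y end. Origin: counter height, in the face, mid-length; x into the ledge, y along it, z up. The upright board stands 35 mm in front of the face; stood back it leans about 12 degrees past upright on the sill's front edge.
- pot: Heavy open aluminium pot, 224 mm across the rim, 150 mm high, 1.7 kg, loose, a steel loop handle on its +y and -y sides (280 mm over the handles, 126 mm high). Origin: centre of its underside. The board leans on the ledge side of its rim; its place along the board varies.
- colander: Steel colander, 224 mm across the rim, 98 mm high, 280 mm over its two loop handles, draining on the green plate beside the pot, on the board's +y side (rim 103 mm above the counter). Origin: centre of its underside. A bystander.
- cruet: Glass oil cruet with a steel twist stopper, 64 mm across, 170 mm high, standing beside the board's -y edge in front of the ledge. Origin: centre of its underside, z up. A fragile bystander.
- plate: Green melamine plate, 200 mm across, 19 mm high, lying on the counter under the colander. Origin: centre of its underside. A bystander.

How it is judged:
By the outcome, as a careful person would: the job done as asked, in the order asked, and still so for the second after the job is handed in, with the robot touching nothing.
It also fails if it takes over 38 s, if anything falls off the work surface, if the arm or the gripper's body presses on something with over 40 N, if the wrist force passes 120 N, or if a joint passes its speed limit or range.

## Working session

There is one attempt and no reset: what is moved stays moved. The work goes in short steps, Python scripts to look and compute and a shell command to move; the robot and the scene stay as the last step left them, time stands still between calls to the robot, and variables do not carry over. Pictures are saved under pics/ and viewed, at most 10 in all, crops included, and the job is handed in when it is done.

```bash
mkdir -p pics; cat > h.py <<'E'
import numpy as np, cv2
from rig import bot, vision
def snap(n,f):
    s=vision.snapshot(n); cv2.imwrite('pics/'+f,s['img']); return s
def ray(s,u,v):
    K=np.array(s['camera_matrix']);T=np.array(s['extrinsics'])
    d=np.array([(u-K[0,2])/K[0,0],-(v-K[1,2])/K[1,1],-1]); return T[:3,3],T[:3,:3]@d
def onz(s,u,v,z):
    o,d=ray(s,u,v); return o+d*(z-o[2])/d[2]
def proj(s,p):
    K=np.array(s['camera_matrix']);T=np.array(s['extrinsics'])
    c=T[:3,:3].T@(np.array(p)-T[:3,3]); return K[0,0]*c[0]/-c[2]+K[0,2],K[1,1]*-c[1]/-c[2]+K[1,2]
def tri(s1,a,s2,b):
    o,d=ray(s1,*a);p,e=ray(s2,*b);d/=np.linalg.norm(d);e/=np.linalg.norm(e)
    t=np.linalg.lstsq(np.c_[d,-e],p-o,rcond=None)[0];x=o+t[0]*d;y=p+t[1]*e
    return (x+y)/2,np.linalg.norm(x-y)
E
python3 - <<'E'
from h import *
np.set_printoptions(precision=4,suppress=True)
a=snap('scene','scene1.png');b=snap('side','side1.png')
import pickle;pickle.dump((a,b),open('s.pkl','wb'))
print(a['camera_matrix'],a['extrinsics'],b['camera_matrix'],b['extrinsics'])
o=bot.observe();print(o['position'],o['ee_rot'],o['ft_force'],[k for k in a])
E
```

```text
[[368.7608   0.     251.0631]
 [  0.     368.7608 197.8249]
 [  0.       0.       1.    ]] [[-0.923  -0.3648  0.1223  0.6985]
 [ 0.3848 -0.8751  0.2937  0.4841]
 [-0.0002  0.3181  0.9481  1.2762]
 [ 0.      0.      0.      1.    ]] [[461.319    0.     257.2223]
 [  0.     461.319  190.1673]
 [  0.       0.       1.    ]] [[-0.0241 -0.9483  0.3166  1.0347]
 [ 0.9997 -0.0206  0.0145  0.161 ]
 [-0.0072  0.3168  0.9485  1.5305]
 [ 0.      0.      0.      1.    ]]
[ 0.1403 -0.5053  0.2302] [[ 0.9636  0.2675 -0.0003]
 [ 0.2675 -0.9636  0.0021]
 [ 0.0003 -0.0021 -1.    ]] [-0.3677 -0.5804  0.0445] ['img', 'camera_matrix', 'extrinsics']
```

View pics/scene1.png

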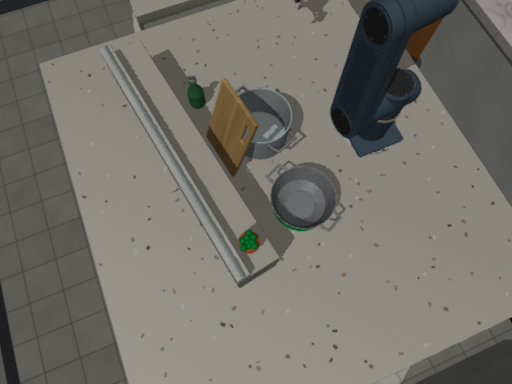

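View pics/side1.png

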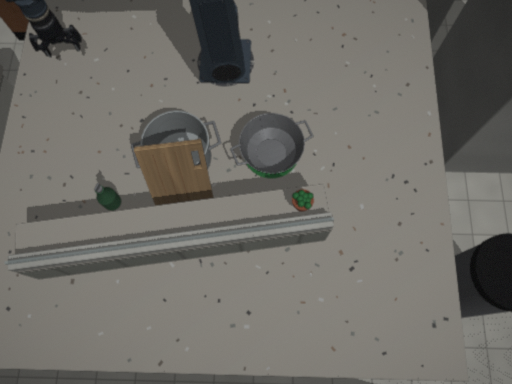

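The scene view shows the board at about (232,128), with its upper edge running (225,83)–(255,123). In the side view its upper edge runs (138,147)–(206,141) over the pot. The cruet is at (196,95) in the scene view and (109,199) in the side view. Next I'll get the exact corners.

```bash
python3 - <<'E'
from h import *
import pickle
a,b=pickle.load(open('s.pkl','rb'))
np.set_printoptions(precision=4,suppress=True)
for s,n,r in((a,'A',(195,70,270,185)),(b,'B',(125,130,225,220))):
    h=cv2.cvtColor(s['img'],cv2.COLOR_BGR2HSV);m=cv2.inRange(h,(8,90,50),(25,255,255))
    k=np.zeros_like(m);x0,y0,x1,y1=r;k[y0:y1,x0:x1]=255;m&=k
    m=cv2.morphologyEx(m,cv2.MORPH_CLOSE,np.ones((5,5)))
    c=max(cv2.findContours(m,0,2)[0],key=cv2.contourArea);print(n,cv2.contourArea(c),cv2.approxPolyDP(cv2.convexHull(c),3,True)[:,0].tolist())
def crop(s,x0,y0,x1,y1): return cv2.resize(s['img'][y0:y1,x0:x1],(400,500),interpolation=cv2.INTER_CUBIC)
cv2.imwrite('pics/c1.png',np.hstack([crop(a,180,60,276,180),crop(b,125,110,221,230)]))
E
```

```text
A 2652.0 [[223, 79], [258, 125], [234, 175], [207, 137]]
B 3516.0 [[199, 140], [211, 196], [156, 203], [135, 148]]
```

View pics/c1.png

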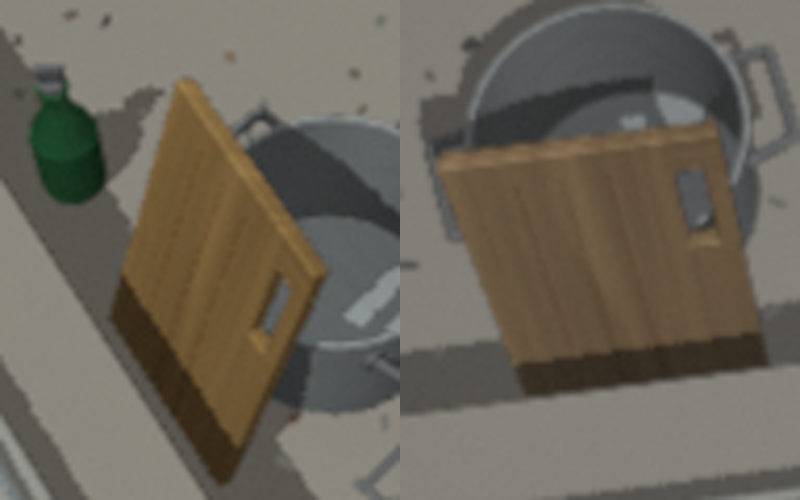

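The crops show the board's top edge clearly: scene (223.7,79.7)–(256.8,124.8), side (135.6,149.1)–(201.3,141.4). The slot is at the +y end, and the cruet is off the -y side.

```bash
python3 - <<'E'
from h import *
import pickle
a,b=pickle.load(open('s.pkl','rb'))
np.set_printoptions(precision=4,suppress=True)
L,e=tri(a,(223.7,79.7),b,(135.6,149.1));R,f=tri(a,(256.8,124.8),b,(201.3,141.4))
print(L,e,R,f,np.linalg.norm(L-R))
for s,u in((a,(223.7,79.7)),(a,(256.8,124.8)),(b,(135.6,149.1)),(b,(201.3,141.4))): print(onz(s,*u,.285))
# ledge sill front edge, z=.16
m=(L+R)/2
print('mid',m)
# cruet stopper, pot rim
print('cruet',tri(a,(191.5,78),b,(100,183)))
t=R-L;t[2]=0;t/=np.linalg.norm(t);n=np.array([t[1],-t[0],0]);print('t',t,'n',n,np.degrees(np.arctan2(n[1],n[0])))
foot=m+n*.098;print('foot',foot)
for s in(a,b): print(proj(s,[*foot[:2],0]),proj(s,m), proj(s,[*(foot+.035*n)[:2],.16]))
E
```

```text
[ 0.5004 -0.2178  0.2894] 0.0020690567580994267 [ 0.4684 -0.0283  0.2877] 0.007285841537741747 0.19219110017346663
[ 0.4986 -0.2217  0.285 ]
[ 0.4646 -0.0321  0.285 ]
[ 0.4995 -0.2185  0.285 ]
[ 0.4708 -0.0268  0.285 ]
mid [ 0.4844 -0.123   0.2885]
cruet (array([ 0.5773, -0.3437,  0.1879]), np.float64(0.007556824700789738))
t [-0.1663  0.9861  0.    ] n [0.9861 0.1663 0.    ] 9.573337392216823
foot [ 0.5811 -0.1067  0.2885]
(np.float64(219.7392082198347), np.float64(157.22590022547854)) (np.float64(239.47507534109536), np.float64(102.40459114594188)) (np.float64(206.94401288687158), np.float64(142.19016321513953))
(np.float64(186.33674005309518), np.float64(204.35803950682342)) (np.float64(168.19192145041885), np.float64(144.52003239355435)) (np.float64(179.53685428556417), np.float64(200.2340833244349))
```

```bash
python3 - <<'E'
from h import *
import pickle
a,b=pickle.load(open('s.pkl','rb'))
np.set_printoptions(precision=4,suppress=True)
# rail bright ridge per column in the side image; front-edge contrast of sill
g=cv2.GaussianBlur(b['img'],(3,3),0).max(2).astype(float)
P=[]
for u in range(25,325,4):
    v0=264-(u-10)*0.117; vs=np.arange(int(v0-20),int(v0+8)); P.append((u,vs[np.argmax(g[vs,u])]))
P=np.array(P,float)
for _ in range(4):
    c=np.polyfit(P[:,0],P[:,1],1);r=abs(np.polyval(c,P[:,0])-P[:,1]);P=P[r<max(1.5,np.median(r)*2)]
p=onz(b,30,np.polyval(c,30),.2);q=onz(b,320,np.polyval(c,320),.2);d=q-p
print(len(P),c,p,q,'ledge n angle',np.degrees(np.arctan2(-d[0],d[1])))
o=bot.observe();Rm=np.array(o['ee_rot']);print(np.degrees(np.arctan2(Rm[1,0],Rm[0,0])))
for tgt in([.405,-.136,.252],): print('tool units',Rm.T@(np.array(tgt)-o['position'])/.5)
E
```

```text
75 [ -0.1345 267.5768] [ 0.829  -0.5121  0.2   ] [0.6939 0.3294 0.2   ] ledge n angle 9.120513321968602
15.515518993655407
tool units [ 0.7076 -0.5702 -0.0421]
```

```bash
python3 -m crank '[{"grip":0.6,"x":0.07,"y":-0.06,"z":-0.042,"az":0.07},{"grip":0.6,"x":0.15,"y":-0.12,"z":-0.042,"az":0.07},{"grip":0.6,"x":0.22,"y":-0.18,"z":-0.042,"az":0.07},{"grip":0.6,"x":0.29,"y":-0.24,"z":-0.042,"az":0.07},{"grip":0.6,"x":0.36,"y":-0.3,"z":-0.042,"az":0.07},{"grip":0.6,"x":0.43,"y":-0.36,"z":-0.042,"az":0.07},{"grip":0.6,"x":0.5,"y":-0.42,"z":-0.042,"az":0.07},{"grip":0.6,"x":0.57,"y":-0.47,"z":-0.042,"az":0.07},{"grip":0.6,"x":0.64,"y":-0.52,"z":-0.042,"az":0.07},{"grip":0.6,"x":0.69,"y":-0.56,"z":-0.042,"az":0.07},{"grip":0.6,"x":0.708,"y":-0.57,"z":-0.042,"az":0.07},{"grip":0.6,"x":0.708,"y":-0.57,"z":-0.042,"az":0.07},{"grip":0.6,"x":0.708,"y":-0.57,"z":-0.042,"az":0.07}]'
python3 - <<'E'
from h import *
np.set_printoptions(precision=4,suppress=True)
w=snap('wrist','w1.png');b=snap('side','side2.png')
o=bot.observe();Rm=np.array(o['ee_rot']);p=np.array(o['position']);print(p,Rm,np.degrees(np.arctan2(Rm[1,0],Rm[0,0])),o['grip_width'],o['ft_force'])
print('mid rel, tool',Rm.T@(np.array([.4844,-.123,.285])-p))
im=np.hstack([cv2.resize(w['img'],(400,300)),cv2.resize(b['img'][80:230,70:270],(400,300))]);cv2.imwrite('pics/v2.png',im)
E
```

```text
[ 0.1404 -0.5055  0.2305] [[ 0.9636  0.2675 -0.0002]
 [ 0.2675 -0.9636  0.0015]
 [ 0.0002 -0.0015 -1.    ]] 15.515217033705653 0.08553830208854951 [-0.1961 -0.1814 -0.31  ]
mid rel, tool [ 0.4338 -0.2766 -0.054 ]schema error: expected keys grip, x, y, z, ax, ay, az
```

View pics/v2.png

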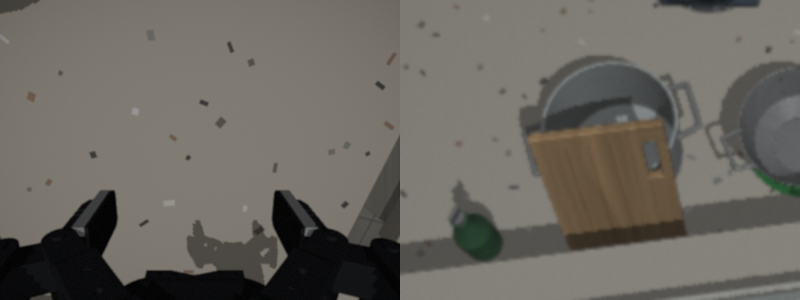

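The move was refused because every row needs all the keys, so nothing has moved. The wrist view shows only the open fingers. Retrying with full rows.

```bash
python3 -m crank '[{"grip":0.6,"x":0.07,"y":-0.06,"z":-0.042,"ax":0,"ay":0,"az":0.07},{"grip":0.6,"x":0.15,"y":-0.12,"z":-0.042,"ax":0,"ay":0,"az":0.07},{"grip":0.6,"x":0.22,"y":-0.18,"z":-0.042,"ax":0,"ay":0,"az":0.07},{"grip":0.6,"x":0.29,"y":-0.24,"z":-0.042,"ax":0,"ay":0,"az":0.07},{"grip":0.6,"x":0.36,"y":-0.3,"z":-0.042,"ax":0,"ay":0,"az":0.07},{"grip":0.6,"x":0.43,"y":-0.36,"z":-0.042,"ax":0,"ay":0,"az":0.07},{"grip":0.6,"x":0.5,"y":-0.42,"z":-0.042,"ax":0,"ay":0,"az":0.07},{"grip":0.6,"x":0.57,"y":-0.47,"z":-0.042,"ax":0,"ay":0,"az":0.07},{"grip":0.6,"x":0.64,"y":-0.52,"z":-0.042,"ax":0,"ay":0,"az":0.07},{"grip":0.6,"x":0.69,"y":-0.56,"z":-0.042,"ax":0,"ay":0,"az":0.07},{"grip":0.6,"x":0.708,"y":-0.57,"z":-0.042,"ax":0,"ay":0,"az":0.07},{"grip":0.6,"x":0.708,"y":-0.57,"z":-0.042,"ax":0,"ay":0,"az":0.07},{"grip":0.6,"x":0.708,"y":-0.57,"z":-0.042,"ax":0,"ay":0,"az":0.07}]'
python3 - <<'E'
from h import *
np.set_printoptions(precision=4,suppress=True)
w=snap('wrist','w1.png');b=snap('side','side2.png')
o=bot.observe();Rm=np.array(o['ee_rot']);p=np.array(o['position']);print(p,Rm,np.degrees(np.arctan2(Rm[1,0],Rm[0,0])),o['grip_width'],o['ft_force'])
print('mid rel, tool',Rm.T@(np.array([.4844,-.123,.285])-p))
im=np.hstack([cv2.resize(w['img'],(400,300)),cv2.resize(b['img'][80:230,70:270],(400,300))]);cv2.imwrite('pics/v3.png',im)
E
```

```text
clock: 1.5
position: [0.4048, -0.1372, 0.2521]
ee_rot: [[0.987, 0.16, -0.001], [0.16, -0.987, -0.0], [-0.001, 0.0, -1.0]]
ft_force: [0.2, -0.5, -0.0]
grip_width: 0.0515
grasp_force: 0.0
[ 0.4047 -0.1376  0.2523] [[ 0.9874  0.1582 -0.0005]
 [ 0.1582 -0.9874 -0.0004]
 [-0.0005  0.0003 -1.    ]] 9.1004952023706 0.05122552476013976 [0.3419 0.0318 0.4584]
mid rel, tool [ 0.081  -0.0018 -0.0328]
```

View pics/v3.png

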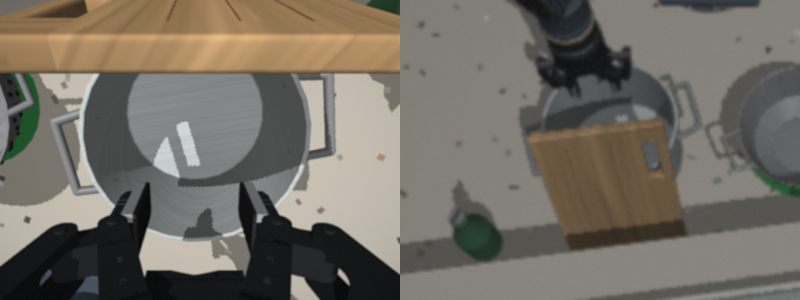

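The wrist view shows the board's upper edge level across the image, so the yaw is aligned, and the tips hang over the pot clear of its rim. I'll advance, then push slowly.

```bash
python3 -m crank '[{"grip":0.6,"x":0.05,"y":0,"z":0,"ax":0,"ay":0,"az":0},{"grip":0.6,"x":0.09,"y":0,"z":0,"ax":0,"ay":0,"az":0},{"grip":0.6,"x":0.1,"y":0,"z":0,"ax":0,"ay":0,"az":0},{"grip":0.6,"x":0.106,"y":0,"z":0,"ax":0,"ay":0,"az":0},{"grip":0.6,"x":0.112,"y":0,"z":0,"ax":0,"ay":0,"az":0},{"grip":0.6,"x":0.118,"y":0,"z":0,"ax":0,"ay":0,"az":0},{"grip":0.6,"x":0.124,"y":0,"z":0,"ax":0,"ay":0,"az":0},{"grip":0.6,"x":0.13,"y":0,"z":0,"ax":0,"ay":0,"az":0},{"grip":0.6,"x":0.136,"y":0,"z":0,"ax":0,"ay":0,"az":0},{"grip":0.6,"x":0.142,"y":0,"z":0,"ax":0,"ay":0,"az":0},{"grip":0.6,"x":0.148,"y":0,"z":0,"ax":0,"ay":0,"az":0},{"grip":0.6,"x":0.154,"y":0,"z":0,"ax":0,"ay":0,"az":0},{"grip":0.6,"x":0.16,"y":0,"z":0,"ax":0,"ay":0,"az":0},{"grip":0.6,"x":0.166,"y":0,"z":0,"ax":0,"ay":0,"az":0},{"grip":0.6,"x":0.172,"y":0,"z":0,"ax":0,"ay":0,"az":0},{"grip":0.6,"x":0.178,"y":0,"z":0,"ax":0,"ay":0,"az":0},{"grip":0.6,"x":0.184,"y":0,"z":0,"ax":0,"ay":0,"az":0},{"grip":0.6,"x":0.184,"y":0,"z":0,"ax":0,"ay":0,"az":0}]'
python3 - <<'E'
from h import *
np.set_printoptions(precision=4,suppress=True)
w=snap('wrist','w2.png');b=snap('side','side3.png')
for i in range(3):
    o=bot.observe();print(o['ft_force'],o['moment'])
im=np.hstack([cv2.resize(w['img'],(400,300)),cv2.resize(b['img'][80:230,70:270],(400,300))]);cv2.imwrite('pics/v4.png',im)
E
```

```text
clock: 3.4
position: [0.4964, -0.1217, 0.2521]
ee_rot: [[0.987, 0.16, -0.0], [0.16, -0.987, 0.0], [-0.0, -0.0, -1.0]]
ft_force: [-0.4, -0.6, 0.1]
grip_width: 0.0514
grasp_force: 0.3
[-0.0365  0.5436  0.3018] [-0.0119  0.0757 -0.0252]
[-0.0365  0.5436  0.3018] [-0.0119  0.0757 -0.0252]
[-0.0365  0.5436  0.3018] [-0.0119  0.0757 -0.0252]
```

View pics/v4.png

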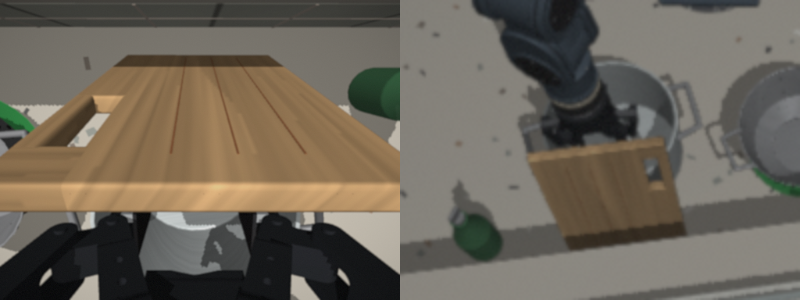

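The fingers are on the near face and the board has tipped up about 30 mm. It's still level and square, and its foot line hasn't moved. Continuing.

```bash
python3 -m crank '[{"grip":0.6,"x":0.006,"y":0,"z":0,"ax":0,"ay":0,"az":0},{"grip":0.6,"x":0.012,"y":0,"z":0,"ax":0,"ay":0,"az":0},{"grip":0.6,"x":0.018,"y":0,"z":0,"ax":0,"ay":0,"az":0},{"grip":0.6,"x":0.024,"y":0,"z":0,"ax":0,"ay":0,"az":0},{"grip":0.6,"x":0.03,"y":0,"z":0,"ax":0,"ay":0,"az":0},{"grip":0.6,"x":0.036,"y":0,"z":0,"ax":0,"ay":0,"az":0},{"grip":0.6,"x":0.042,"y":0,"z":0,"ax":0,"ay":0,"az":0},{"grip":0.6,"x":0.048,"y":0,"z":0,"ax":0,"ay":0,"az":0},{"grip":0.6,"x":0.054,"y":0,"z":0,"ax":0,"ay":0,"az":0},{"grip":0.6,"x":0.06,"y":0,"z":0,"ax":0,"ay":0,"az":0},{"grip":0.6,"x":0.066,"y":0,"z":0,"ax":0,"ay":0,"az":0},{"grip":0.6,"x":0.072,"y":0,"z":0,"ax":0,"ay":0,"az":0},{"grip":0.6,"x":0.078,"y":0,"z":0,"ax":0,"ay":0,"az":0},{"grip":0.6,"x":0.084,"y":0,"z":0,"ax":0,"ay":0,"az":0},{"grip":0.6,"x":0.09,"y":0,"z":0,"ax":0,"ay":0,"az":0},{"grip":0.6,"x":0.096,"y":0,"z":0,"ax":0,"ay":0,"az":0},{"grip":0.6,"x":0.102,"y":0,"z":0,"ax":0,"ay":0,"az":0},{"grip":0.6,"x":0.108,"y":0,"z":0,"ax":0,"ay":0,"az":0},{"grip":0.6,"x":0.108,"y":0,"z":0,"ax":0,"ay":0,"az":0}]'
python3 - <<'E'
from h import *
w=snap('wrist','w3.png');b=snap('side','side4.png');print(bot.observe()['ft_force'])
im=np.hstack([cv2.resize(w['img'],(400,300)),cv2.resize(b['img'][80:230,70:270],(400,300))]);cv2.imwrite('pics/v5.png',im)
E
```

```text
clock: 5.4
position: [0.5522, -0.1131, 0.2572]
ee_rot: [[0.987, 0.161, 0.01], [0.161, -0.987, -0.002], [0.01, 0.003, -1.0]]
ft_force: [-0.6, 1.1, 13.1]
grip_width: 0.0512
grasp_force: 0.0
[-0.84030486  1.23447806 13.31524953]
```

View pics/v5.png

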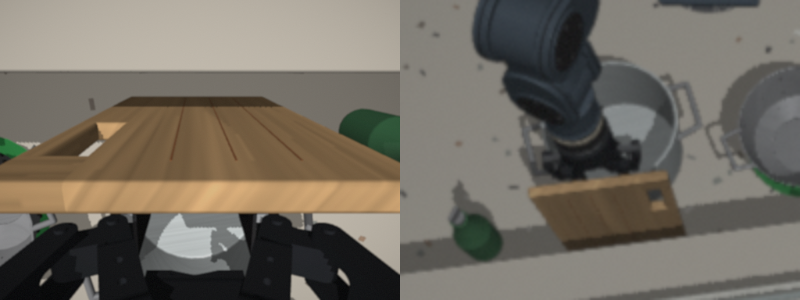

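The force reads 13 N upward, and the tool has lifted 5 mm. The rising top edge has caught under the finger knuckles about 43 mm above the tips. The board is square and about 2° short of upright. I'll raise the hand about 22 mm while keeping contact.

```bash
python3 -m crank '[{"grip":0.6,"x":0,"y":0,"z":-0.01,"ax":0,"ay":0,"az":0},{"grip":0.6,"x":0,"y":0,"z":-0.02,"ax":0,"ay":0,"az":0},{"grip":0.6,"x":0,"y":0,"z":-0.03,"ax":0,"ay":0,"az":0},{"grip":0.6,"x":0,"y":0,"z":-0.04,"ax":0,"ay":0,"az":0},{"grip":0.6,"x":0,"y":0,"z":-0.044,"ax":0,"ay":0,"az":0},{"grip":0.6,"x":0,"y":0,"z":-0.044,"ax":0,"ay":0,"az":0}]'
python3 - <<'E'
from h import *
w=snap('wrist','w4.png');b=snap('side','side5.png');print(bot.observe()['ft_force'])
im=np.hstack([cv2.resize(w['img'],(400,300)),cv2.resize(b['img'][80:230,70:270],(400,300))]);cv2.imwrite('pics/v6.png',im)
E
```

```text
clock: 6.1
position: [0.5495, -0.1133, 0.2745]
ee_rot: [[0.987, 0.16, 0.0], [0.16, -0.987, -0.0], [0.0, 0.0, -1.0]]
ft_force: [-0.8, 0.2, 0.2]
grip_width: 0.0508
grasp_force: 0.0
[-0.37249978  0.11466812 -0.53062064]
```

View pics/v6.png

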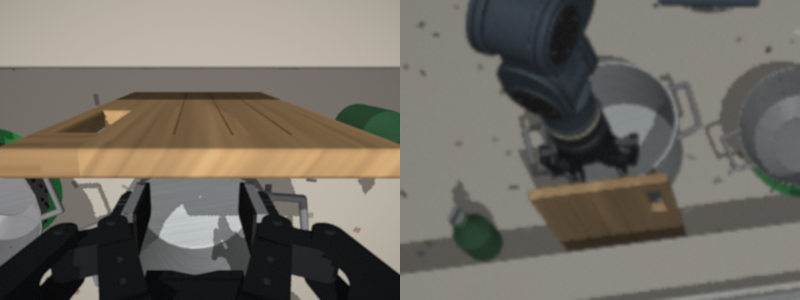

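The force has cleared, and the tips still hold the board, level and near upright. I'll push the remaining ~40 mm past upright.

```bash
python3 -m crank '[{"grip":0.6,"x":0.006,"y":0,"z":0,"ax":0,"ay":0,"az":0},{"grip":0.6,"x":0.012,"y":0,"z":0,"ax":0,"ay":0,"az":0},{"grip":0.6,"x":0.018,"y":0,"z":0,"ax":0,"ay":0,"az":0},{"grip":0.6,"x":0.024,"y":0,"z":0,"ax":0,"ay":0,"az":0},{"grip":0.6,"x":0.03,"y":0,"z":0,"ax":0,"ay":0,"az":0},{"grip":0.6,"x":0.036,"y":0,"z":0,"ax":0,"ay":0,"az":0},{"grip":0.6,"x":0.042,"y":0,"z":0,"ax":0,"ay":0,"az":0},{"grip":0.6,"x":0.048,"y":0,"z":0,"ax":0,"ay":0,"az":0},{"grip":0.6,"x":0.054,"y":0,"z":0,"ax":0,"ay":0,"az":0},{"grip":0.6,"x":0.06,"y":0,"z":0,"ax":0,"ay":0,"az":0},{"grip":0.6,"x":0.066,"y":0,"z":0,"ax":0,"ay":0,"az":0},{"grip":0.6,"x":0.072,"y":0,"z":0,"ax":0,"ay":0,"az":0},{"grip":0.6,"x":0.078,"y":0,"z":0,"ax":0,"ay":0,"az":0},{"grip":0.6,"x":0.084,"y":0,"z":0,"ax":0,"ay":0,"az":0},{"grip":0.6,"x":0.084,"y":0,"z":0,"ax":0,"ay":0,"az":0},{"grip":0.6,"x":0.084,"y":0,"z":0,"ax":0,"ay":0,"az":0}]'
python3 - <<'E'
from h import *
w=snap('wrist','w5.png');b=snap('side','side6.png');print(bot.observe()['ft_force'])
im=np.hstack([cv2.resize(w['img'],(400,300)),cv2.resize(b['img'][80:230,70:270],(400,300))]);cv2.imwrite('pics/v7.png',im)
E
```

```text
clock: 7.8
position: [0.5909, -0.1064, 0.2742]
ee_rot: [[0.987, 0.16, -0.0], [0.16, -0.987, 0.0], [-0.0, -0.0, -1.0]]
ft_force: [0.5, 0.1, -0.0]
grip_width: 0.0511
grasp_force: 0.0
[ 0.09972746  0.79807379 -0.54307623]
```

View pics/v7.png

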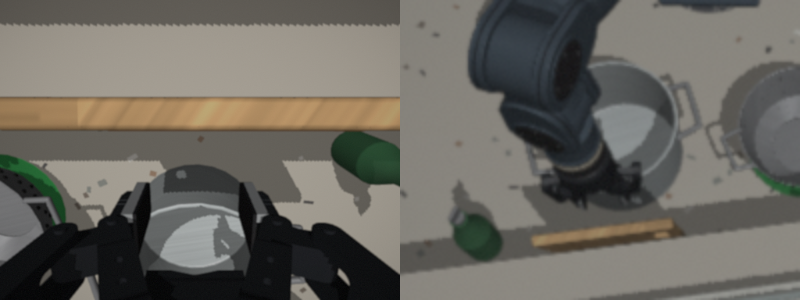

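The board has fallen back and lies square on the ledge, clear of the fingers; the pot and cruet haven't moved. I'll retract and check.

```bash
python3 -m crank '[{"grip":0.6,"x":-0.06,"y":0,"z":0,"ax":0,"ay":0,"az":0},{"grip":0.6,"x":-0.14,"y":0,"z":0,"ax":0,"ay":0,"az":0},{"grip":0.6,"x":-0.22,"y":0,"z":-0.02,"ax":0,"ay":0,"az":0},{"grip":0.6,"x":-0.3,"y":0.04,"z":-0.04,"ax":0,"ay":0,"az":0},{"grip":0.6,"x":-0.38,"y":0.1,"z":-0.04,"ax":0,"ay":0,"az":0},{"grip":0.6,"x":-0.46,"y":0.16,"z":-0.04,"ax":0,"ay":0,"az":0},{"grip":0.6,"x":-0.5,"y":0.22,"z":-0.04,"ax":0,"ay":0,"az":0},{"grip":0.6,"x":-0.54,"y":0.3,"z":-0.04,"ax":0,"ay":0,"az":0},{"grip":0.6,"x":-0.54,"y":0.36,"z":-0.04,"ax":0,"ay":0,"az":0},{"grip":0.6,"x":-0.54,"y":0.36,"z":-0.04,"ax":0,"ay":0,"az":0},{"grip":0.6,"x":-0.54,"y":0.36,"z":-0.04,"ax":0,"ay":0,"az":0}]'
python3 - <<'E'
from h import *
import pickle
A,B=pickle.load(open('s.pkl','rb'))
a=snap('scene','scene7.png');b=snap('side','side7.png')
cv2.imwrite('pics/v8.png',np.hstack([cv2.resize(a['img'][50:250,150:350],(400,400)),cv2.resize(b['img'][80:230,80:330],(400,400))]))
n=np.array([.987,.16,0]);t=np.array([-.16,.987,0]);f=np.array([.581,-.107,0])
for s in(a,b):
  for k in(-.1,.1):print(np.round(proj(s,f+n*.062+t*k+[0,0,.293]),1))
E
```

```text
clock: 9.0
position: [0.3527, -0.3274, 0.2941]
ee_rot: [[0.987, 0.159, -0.001], [0.159, -0.987, 0.001], [-0.0, -0.001, -1.0]]
ft_force: [-1.0, 0.2, 0.3]
grip_width: 0.0514
grasp_force: 0.0
[178.3 101.5]
[210.6 151.6]
[136.8 200. ]
[207.5 190.7]
```

View pics/v8.png

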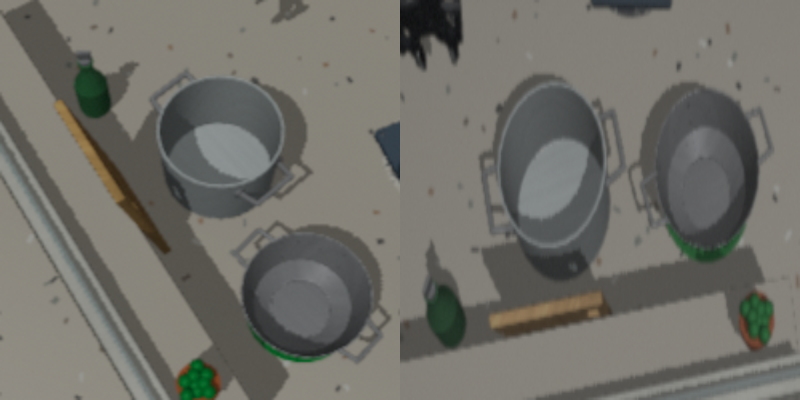

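The top edge runs scene (179,101)–(211,149), side (138,200)–(206,192). That is within about 3 px of the prediction for a 12° lean with the foot unmoved. Everything else is in place.

```bash
python3 -c "
from rig import bot
print(bot.hand_in())"
```

```text
the job is handed in; nothing more can be done
None
```

The board was tipped back with the fingertips and now leans square on the ledge with its foot about where it stood, nothing else looks moved, the hand is clear, and the job is handed in. On the way up its top edge briefly pressed the finger knuckles at about 13 N, so I raised the hand before finishing the push.

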